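# Fit the xylophone's bars in order of length

## Task

Fit the four loose tone bars to the xylophone frame in order of length, the longest at the wide end and the shortest at the narrow end: each lies flat across the two rails on its own felt pads, between the pins, centred so that it overhangs both rails equally. Set the bars down rather than dropping them, and do not shift the oil bottle or the hand plane.

Things in the scene. Friction and masses are not known exactly. Their poses are not given: they have to be found in the camera images.
- bar_longest_mid (a point): Longest of four loose dark wood xylophone bars: 235 mm long, 32 wide, 22 thick, flat on the bench, the tuning hollow (10 mm deep, middle third) below. The point is its centre, half-way along and 11 mm above its underside. x along its length, y across, z up; either end may lead. Grip it across the 32 mm at its middle. Mass 141 g +-20 percent.
- bar_long_mid (a point): Second longest of four loose dark wood xylophone bars: 210 mm long, 32 wide, 22 thick, flat on the bench, the tuning hollow (10 mm deep, middle third) below. The point is its centre, half-way along and 11 mm above its underside. x along its length, y across, z up; either end may lead. Grip it across the 32 mm at its middle. Mass 126 g +-20 percent.
- bar_short_mid (a point): Second shortest of four loose dark wood xylophone bars: 185 mm long, 32 wide, 22 thick, flat on the bench, the tuning hollow (10 mm deep, middle third) below. The point is its centre, half-way along and 11 mm above its underside. x along its length, y across, z up; either end may lead. Grip it across the 32 mm at its middle. Mass 111 g +-20 percent.
- bar_shortest_mid (a point): Shortest of four loose dark wood xylophone bars: 160 mm long, 32 wide, 22 thick, flat on the bench, the tuning hollow (10 mm deep, middle third) below. The point is its centre, half-way along and 11 mm above its underside. x along its length, y across, z up; either end may lead. Grip it across the 32 mm at its middle. Mass 96 g +-20 percent.
- place_1: Bar place at the wide end of the frame: two grey felt pads, one on each rail, 130 mm apart. The point is midway between the pads, level with their top (54 mm above the bench): the middle of the bar's underside goes here. x runs from rail to rail, as the bar must lie (either way round); y runs along the frame from wide to narrow end; z up.
- place_2: Bar place second from the wide end: two grey felt pads, one on each rail, 116 mm apart. The point is midway between the pads, level with their top (54 mm above the bench): the middle of the bar's underside goes here. Axes as place_1. The frame, fixed to the bench, is an open wooden box 296 mm long, 52 high; two rails converge from its wide to its narrow end and carry four places 64 mm apart.
- place_3: Bar place second from the narrow end: two grey felt pads, one on each rail, 102 mm apart. The point is midway between the pads, level with their top (54 mm above the bench): the middle of the bar's underside goes here. Axes as place_1. Pins 8 mm thick stand on both rails, 32 mm to each side of every place's middle, up to 13 mm above the felt: a bar has 12 mm to spare each side.
- place_4: Bar place at the narrow end of the frame: two grey felt pads, one on each rail, 88 mm apart. The point is midway between the pads, level with their top (54 mm above the bench): the middle of the bar's underside goes here. Axes as place_1. Between bars in neighbouring places 32 mm is clear for a finger: open only a little to let go. Between the rails the frame is free for 48 mm below the felt.
- oil_bottle: Bystander: brown glass bottle with green cap, 66 mm across and 190 mm tall, standing to the right of the bars. Origin at the centre of its underside.
- plane: Bystander: wooden hand plane, sole 55 x 200 mm, about 100 mm tall, standing on the bench beyond the frame. Origin at the centre of its underside, y along its length.

How it is judged:
At the end, for the whole second after the job is handed in: Each bar, longest to shortest from the wide to the narrow end, has its middle within 15 mm (horizontally) of the middle of its place, lies flat on the felt (centre 7 to 15 mm above it, tilt under 0.06 rad, right way up) and across the rails within 0.2 rad, is released and at rest (horizontal distance between bar_longest_mid and place_1 below 0.015 m and z of bar_longest_mid in the frame of place_1 between 0.007 and 0.015 m and angle between the x axis of bar_longest_mid and the x axis of place_1, either way round below 0.2 rad and angle between each of bar_longest_mid, bar_long_mid, bar_short_mid, bar_shortest_mid's own z axis and vertical below 0.06 rad and linear speed of each of bar_longest, bar_long, bar_short, bar_shortest below 0.02 m/s and horizontal distance between bar_long_mid and place_2 below 0.015 m and z of bar_long_mid in the frame of place_2 between 0.007 and 0.015 m and angle between the x axis of bar_long_mid and the x axis of place_2, either way round below 0.2 rad and horizontal distance between bar_short_mid and place_3 below 0.015 m and z of bar_short_mid in the frame of place_3 between 0.007 and 0.015 m and angle between the x axis of bar_short_mid and the x axis of place_3, either way round below 0.2 rad and horizontal distance between bar_shortest_mid and place_4 below 0.015 m and z of bar_shortest_mid in the frame of place_4 between 0.007 and 0.015 m and angle between the x axis of bar_shortest_mid and the x axis of place_4, either way round below 0.2 rad); the robot touches nothing.
It fails at once if a bar is dropped (falls freely more than about 25 mm) ((contact force between anything else and bar_longest below 0.02 N and linear speed of bar_longest above 0.7 m/s) or (contact force between anything else and bar_long below 0.02 N and linear speed of bar_long above 0.7 m/s) or (contact force between anything else and bar_short below 0.02 N and linear speed of bar_short above 0.7 m/s) or (contact force between anything else and bar_shortest below 0.02 N and linear speed of bar_shortest above 0.7 m/s)).
It fails at once if the oil bottle is shifted by more than 30 mm (distance of oil_bottle from where it was at the start of the episode above 0.03 m).
It fails at once if the plane is shifted by more than 30 mm (distance of plane from where it was at the start of the episode above 0.03 m).
It also fails if it takes over 102 s, if anything falls off the work surface, if the arm or the gripper's body presses on something with over 40 N, if the wrist force passes 120 N, or if a joint passes its speed limit or range.

## Robot

A 6-joint arm with a two-finger parallel gripper is mounted at the origin on the work surface. World frame = base frame: x ahead of the robot, y to its left, z up, the work surface at z = 0. Lengths are in m, angles in rad, forces in N, time in s.
With the tool pointing down it reaches from about 0.375 to 0.975 m from the base axis. Payload 3.8 kg.
Tool frame: the origin (TCP) lies on the centre line of the jaws, within the pads' length; the fingertips stand 25 mm ahead of it and the grasp point (between the pads) lies 6 mm ahead of it; y points along the fingers, z is the direction in which the jaws open and shut, and the axes are right-handed (so a half turn about y gives the same grasp; the last joint's range is limited). The gripper opens to 85 mm and grips with 20 to 120 N. Pads are 22 mm wide; open, the fingers measure 114 mm over their backs; the gripper's body (76 mm by 85 mm) begins 54 mm behind the grasp point. The pads swing forward as they close: fully open they stand 13 mm farther back than shut.
Start: joints at [1.127, 0.264, 1.604, -0, 1.274, -0.037], TCP at [0.267, 0.62, 0.256] pointing down, gripper open.
Joint ranges: [-2.63, 2.63], [-0.94, 2.18], [0.31, 2.57], [-1.31, 4.45], [0, 2.66], [-2.55, 2.55]. Speed limits (rad/s): [2.57, 2.57, 3.14, 3.14, 3.14, 3.14].

## Interface

Orientations are given as a rotation vector (axis times angle).
In Python, from workcell import bot gives the robot as it stands.
- The arm moves only by the shell command python3 -m jog 'ROWS' [FORCE]. ROWS is JSON, a list of rows, each a list of 5 numbers: the shift along the world's x, y, z in mm, then the turn about the world's z in degrees, then the finger opening in mm, from 0 to 85.4. A call has exactly 10 rows; each row is the pose to reach, as a shift and turn from the pose commanded when the call began; what a row does not reach only later rows make up. A row lasts 1/8 s, in which the tool goes at most 62.5 mm and 10.7 degrees, less where a joint would pass 70% of its speed; a pose out of reach is approached as far as the arm can. A call with a gripper value outside its range is refused whole. The fingers move at their own pace and stop on an object; FORCE is the grip in N (left out, the last holds). Time passes only in rows, so rows that repeat a pose let the fingers close, or fill a call up. It gives the time, the measured TCP pose, the force and the opening at its end, in the units of the state.
- bot.read_state(): the state, without advancing time (a new reading comes with each control period).
- bot.read_camera(name): name is "scene" or "top"; returns a dict with "pixels" (384x512x3 uint8, red, green, blue), "fx", "fy", "cx", "cy" (pixels), "R" (3x3) and "t" (3): a world point X has camera coordinates R X + t. Camera axes: x right, y down, z forward; pixel columns grow to the right and rows downward; lengths in m; the calibration is good to about 2 mm. A picture is of the moment at which its call begins. There is no depth.
- bot.finish_job(): hands the job in, once; it reports no verdict.
The state is a dict: "time": time; "q": joint angles; "joint_vel": joint speeds; "joint_torque": joint torques, N m; "tool_pos": TCP position; "tcp_rot": TCP orientation; "wrist_force": force on the tool from outside, world axes, zero at the start; "torque": the same for the moment, N m; "width": opening from 0.0 (shut) to 1.0 (fully open).
Only numpy, scipy, OpenCV 4.12 (cv2) and the standard library are available. Lean on these libraries where they do the work, as an engineer would, in place of code of your own. Each camera call takes 0.05 s, during which the arm holds its last target.

## Working session

There is one attempt and no reset: what is moved stays moved. The work goes in short steps, Python scripts to look and compute and a shell command to move; the robot and the scene stay as the last step left them, time stands still between calls to the robot, and variables do not carry over. Pictures are saved under pics/ and viewed, and the job is handed in when it is done.

```bash
ls; mkdir -p pics
python3 - <<'E'
from workcell import bot
import cv2, numpy as np, pickle
s=bot.read_state();print(s)
for n in("scene","top"):
    c=bot.read_camera(n);cv2.imwrite(f"pics/{n}0.png",c["pixels"][:,:,::-1]);pickle.dump(c,open(f"{n}0.pkl","wb"))
    print(n,c["fx"],c["fy"],c["cx"],c["cy"],c["R"],c["t"])
E
```

```text
pics
{'time': 0.0, 'q': array([ 1.12708471e+00,  2.64762548e-01,  1.60538076e+00, -9.54882449e-06,
        1.27369919e+00, -3.69207943e-02]), 'joint_vel': array([-0.00164313, -0.00072118, -0.00049519,  0.00018902, -0.00108178,
       -0.00035216]), 'joint_torque': array([ 1.27406762e-03, -5.15137589e+01, -3.67300165e+01, -6.07495008e-05,
        1.33026016e-02, -1.01891752e-05]), 'tool_pos': array([0.26679919, 0.61929642, 0.25495199]), 'tcp_rot': array([-1.54933498,  0.31960371, -0.31877156]), 'wrist_force': array([-0.63233044, -0.49023583,  0.26410395]), 'torque': array([0.04620147, 0.00038938, 0.0243546 ]), 'width': 0.9957026691430625}
scene 349.33992419766287 349.33992419766287 253.54598979719967 189.7064446760964 [[-0.71188572  0.70219414  0.01192078]
 [ 0.59329469  0.61039262 -0.52480687]
 [-0.37579267 -0.36652998 -0.85113785]] [ 0.50843769 -0.28122094  1.12920872]
top 495.1436492498135 495.1436492498135 245.56576289252408 196.32291409497248 [[ 0.02440558 -0.99965541 -0.00966594]
 [-0.98609121 -0.02248211 -0.16467752]
 [ 0.16440347  0.01355055 -0.9863001 ]] [-0.09934514  0.60630295  1.31002072]
```

View pics/scene0.png

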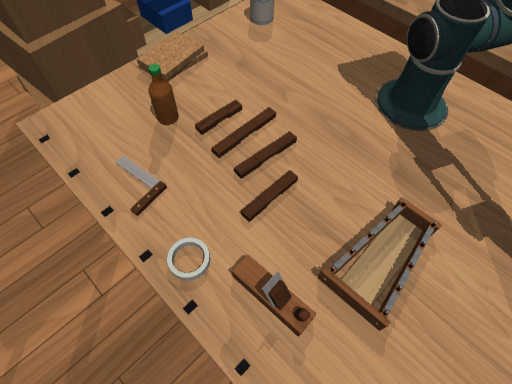

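View pics/top0.png

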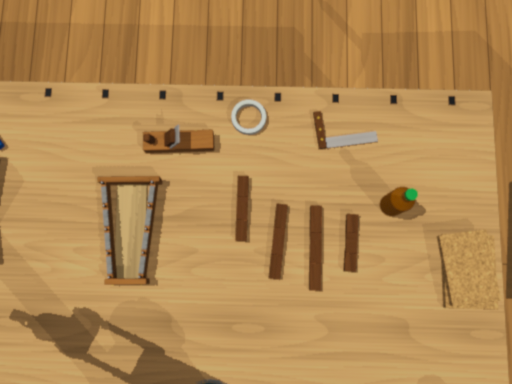

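The top view shows four dark bars: columns 242, 279, 316 and 351, rows about 175 to 290. The frame is at columns 100–160, rows 178–285, with its wide end at the top (far from the robot). The plane is at (178,140) and the bottle at about (398,203).

```bash
cat > h.py <<'E'
import numpy as np, cv2, pickle
def ray(c,uv,z):
    R=np.array(c["R"]);t=np.array(c["t"]);uv=np.atleast_2d(uv).astype(float)
    d=np.c_[(uv[:,0]-c["cx"])/c["fx"],(uv[:,1]-c["cy"])/c["fy"],np.ones(len(uv))]@R
    o=-R.T@t
    return o+d*((z-o[2])/d[:,2])[:,None]
def proj(c,X):
    p=np.atleast_2d(X)@np.array(c["R"]).T+np.array(c["t"]);return np.c_[c["fx"]*p[:,0]/p[:,2]+c["cx"],c["fy"]*p[:,1]/p[:,2]+c["cy"]]
E
python3 - <<'E'
from h import *
for n in("top","scene"):
    c=pickle.load(open(n+"0.pkl","rb"));im=c["pixels"]
    r=im[:,:,0].astype(int);m=((r<100)&(r>25)&(im[:,:,2]<60)).astype(np.uint8)
    k,l,s,ce=cv2.connectedComponentsWithStats(m)
    for i in range(1,k):
        if s[i,4]<250:continue
        ys,xs=np.where(l==i)
        P=ray(c,np.c_[xs,ys],0.022)[:,:2].astype(np.float32)*1000
        (cx,cy),(w,h),a=cv2.minAreaRect(P)
        print(n,s[i],np.round([cx,cy,w,h,a],1))
c=pickle.load(open("top0.pkl","rb"));im=c["pixels"][:,:,::-1]
cv2.imwrite("pics/f1.png",cv2.resize(im[160:300,80:180],None,fx=4,fy=4,interpolation=cv2.INTER_CUBIC))
cv2.imwrite("pics/b1.png",cv2.resize(im[165:300,225:375],None,fx=4,fy=4,interpolation=cv2.INTER_CUBIC))
E
```

```text
top [141 179  22 105 338] [512.7 175.   25.2 290.6  85.7]
top [106 182  44  96 508] [514.1 246.6 264.8 121.7   1.3]
top [507 183   5 115 403] [ 510.9 -811.7   10.8  315.3   86.4]
scene [   0    0  106   44 2803] [  591.3 -1265.6   340.5   322.6     2.7]
scene [   0    0  157  102 7457] [ 619.7 -946.5  451.   527.8   74.1]
scene [190   0  39  11 261] [ 136.3 -836.4   68.1  150.2   46.6]
scene [ 322    0  190  258 7169] [ 9.0000e-01 -1.2600e+01  1.0797e+03  4.5370e+02  4.5300e+01]
scene [493   0  19  41 279] [-614.8   12.8  275.9   63.6   27.7]
scene [ 137   46   71   79 1336] [ 487.3 -561.8  320.5  237.2   65.5]
scene [ 456   49   56   52 1709] [-3.111e+02  1.130e+02  1.937e+02  2.178e+02  1.000e-01]
scene [195 100  47  35 598] [ 497.9 -369.1   46.7  166.6   87. ]
scene [211 108  65  50 893] [ 482.  -272.1   43.5  241.9   89.5]
scene [234 132  63  47 864] [ 496.3 -170.1   41.7  215.    85.1]
scene [240 171  58  51 893] [585.7 -69.7  39.8 189.9  89.3]
scene [131 181  36  35 398] [ 818.1 -282.9  110.4   29.3   10. ]
scene [ 331  201  108  116 1575] [494.5 225.6 287.2 157.5   5.9]
scene [311 254  76  76 829] [645.6 235.9 186.   77.6  77.9]
scene [231 271  70  65 343] [794.  111.9  10.5 202.1   3.3]
scene [268 280  24  30 421] [757.  126.3  53.2  45.3   2.7]
```

View pics/f1.png

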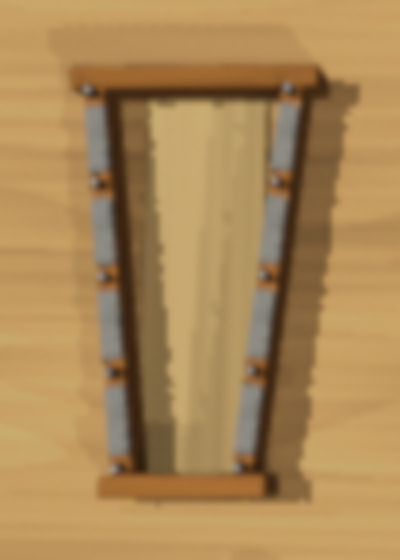

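View pics/b1.png

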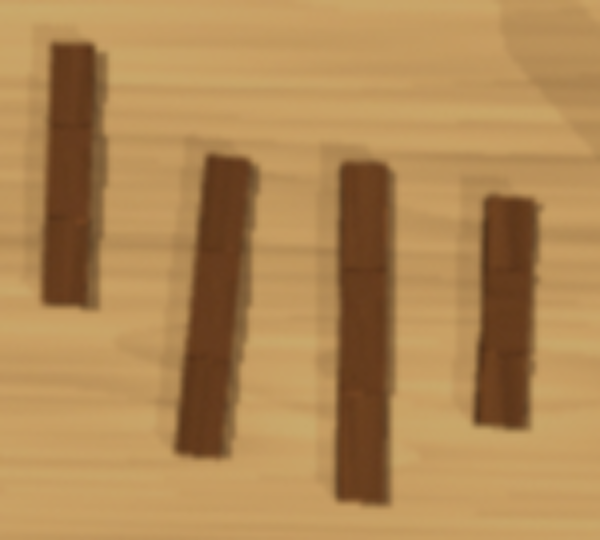

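Close-ups: eight grey pads lie between the pins on the two rails. The bars, left to right, look like 185, 210, 235 and 160 mm. I'll segment both by colour.

```bash
cat > meas.py <<'E'
from h import *
def bars(c,z,roi):
    im=c["pixels"].copy();hsv=cv2.cvtColor(im,cv2.COLOR_RGB2HSV)
    m=((hsv[:,:,2]<125)&(hsv[:,:,2]>45)&(hsv[:,:,1]>150)).astype(np.uint8)
    mm=np.zeros_like(m);x0,x1,y0,y1=roi;mm[y0:y1,x0:x1]=m[y0:y1,x0:x1]
    mm=cv2.morphologyEx(mm,cv2.MORPH_OPEN,np.ones((3,3),np.uint8))
    k,l,s,ce=cv2.connectedComponentsWithStats(mm);o=[]
    for i in range(1,k):
        if s[i,4]<300:continue
        ys,xs=np.where(l==i);P=ray(c,np.c_[xs,ys],z)[:,:2]*1000
        mu=P.mean(0);w,V=np.linalg.eigh(np.cov((P-mu).T));a=V[:,1];a=a*np.sign(a[np.argmax(abs(a))])
        rc=cv2.minAreaRect(P.astype(np.float32))
        o.append((s[i].tolist(),mu.round(1),"rect",np.round(rc[0],1),np.round(rc[1],1),"L,W by var",np.sqrt(12*w).round(1),"ang(x)",round(np.degrees(np.arctan2(a[1],a[0])),1)))
    return o
E
python3 - <<'E'
from meas import *
c=pickle.load(open("top0.pkl","rb"))
for b in bars(c,.022,(225,375,165,300)):print(*b)
im=c["pixels"];hsv=cv2.cvtColor(im,cv2.COLOR_RGB2HSV)
m=np.zeros(im.shape[:2],np.uint8);m[182:278,98:160]=((hsv[:,:,1]<75))[182:278,98:160]
k,l,s,ce=cv2.connectedComponentsWithStats(m)
for i in range(1,k):
    if s[i,4]<20:continue
    ys,xs=np.where(l==i);P=ray(c,np.c_[xs,ys],.054)[:,:2]*1000
    print(s[i],P.mean(0).round(1),(P[:,0].min().round(),P[:,0].max().round()))
cs=pickle.load(open("scene0.pkl","rb"));im=cs["pixels"][:,:,::-1]
cv2.imwrite("pics/f2.png",cv2.resize(im[190:340,300:460],None,fx=4,fy=4,interpolation=cv2.INTER_CUBIC))
E
```

```text
[236, 176, 13, 65, 725] [579.6 -75.6] rect [580.8 -75.5] [ 31.5 181.2] L,W by var [ 31.2 182.3] ang(x) -0.6
[269, 204, 19, 75, 855] [ 490.1 -177.3] rect [ 491.2 -177.6] [ 32.2 205.7] L,W by var [ 31.6 206. ] ang(x) -5.1
[309, 206, 13, 85, 1012] [ 474.5 -280. ] rect [ 475.2 -279.3] [ 32.7 230.6] L,W by var [ 33.  230.9] ang(x) -0.5
[344, 214, 15, 58, 704] [ 490.6 -378. ] rect [ 491.3 -378. ] [ 34.4 156.2] L,W by var [ 34.2 157.4] ang(x) -3.2
[101 187   7  16  89] [604.4 304. ] (np.float64(583.0), np.float64(625.0))
[148 186   7  16  89] [609.1 174.6] (np.float64(589.0), np.float64(631.0))
[145 209   7  17  94] [545.1 179.4] (np.float64(523.0), np.float64(567.0))
[103 210   6  16  88] [541.3 294.8] (np.float64(520.0), np.float64(561.0))
[104 233   7  17  93] [477.  285.8] (np.float64(455.0), np.float64(499.0))
[142 233   7  16  91] [480.7 184. ] (np.float64(460.0), np.float64(501.0))
[106 257   7  17  93] [413.4 276.7] (np.float64(391.0), np.float64(434.0))
[139 256   7  17  94] [417.3 188.6] (np.float64(396.0), np.float64(439.0))
```

View pics/f2.png

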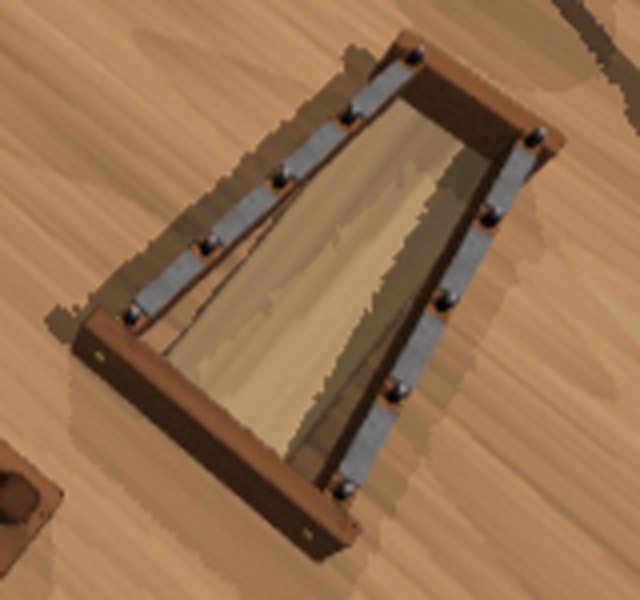

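Run:
```python
from h import *
from scipy.spatial.transform import Rotation as Ro
R=Ro.from_rotvec([-1.54933498,  0.31960371, -0.31877156]).as_matrix();print(R.round(3))
print("jaw ang",np.degrees(np.arctan2(R[1,2],R[0,2])))
c=pickle.load(open("scene0.pkl","rb"));print("bottle cap",(ray(c,[154,70],.185)*1000).round(),"base",(ray(c,[168,117],0)*1000).round())
c=pickle.load(open("top0.pkl","rb"));print("bottle cap top cam",(ray(c,[411,195],.188)*1000).round())
print("start err of TCP to bars")
```

```text
[[ 0.918 -0.001  0.396]
 [-0.396 -0.002  0.918]
 [-0.    -1.    -0.002]]
jaw ang 66.69276831800543
bottle cap [[ 606. -487.  185.]] base [[ 601. -493.    0.]]
bottle cap top cam [[ 598. -493.  188.]]
start err of TCP to bars
```

```bash
python3 -m jog '[[10,-22,-3,2,60],[30,-67,-10,5,55],[55,-122,-20,8,55],[80,-178,-30,12,55],[105,-233,-40,16,55],[130,-289,-50,20,55],[155,-344,-60,22.7,55],[180,-400,-70,22.7,55],[205,-455,-80,22.7,55],[230,-511,-90,22.7,55]]' 60
```

```text
time: 1.35
tool_pos: [0.4974, 0.107, 0.1658]
tcp_rot: [-1.571, 0.008, -0.008]
wrist_force: [0.8, -0.4, -0.1]
width: 0.644
```

```bash
python3 -m jog '[[25,-55,-10,0,55],[48,-107,-20,0,55],[68,-152,-35,0,55],[80,-178,-50,0,55],[83,-184,-65,0,55],[83,-184,-80,0,55],[83,-184,-90,0,55],[83,-184,-95,0,55],[83,-184,-95,0,55],[83,-184,-95,0,55]]'
```

```text
time: 2.6
tool_pos: [0.5805, -0.0748, 0.0719]
tcp_rot: [-1.571, 0.007, -0.009]
wrist_force: [-0.7, -0.5, -0.2]
width: 0.644
```

```bash
cat > snap.py <<'E'
import sys
from h import *
from workcell import bot
def snap(tag,cams=("top","scene")):
    o={}
    for n in cams:
        o[n]=bot.read_camera(n);pickle.dump(o[n],open(f"{n}{tag}.pkl","wb"))
    return o
def crop(c,name,x0,x1,y0,y1,f=4):
    cv2.imwrite(f"pics/{name}.png",cv2.resize(c["pixels"][y0:y1,x0:x1,::-1],None,fx=f,fy=f,interpolation=cv2.INTER_CUBIC))
E
python3 - <<'E'
from snap import *
o=snap("1",("scene",));crop(o["scene"],"g1",180,340,110,260)
E
```

```text
(no output)
```

View pics/g1.png

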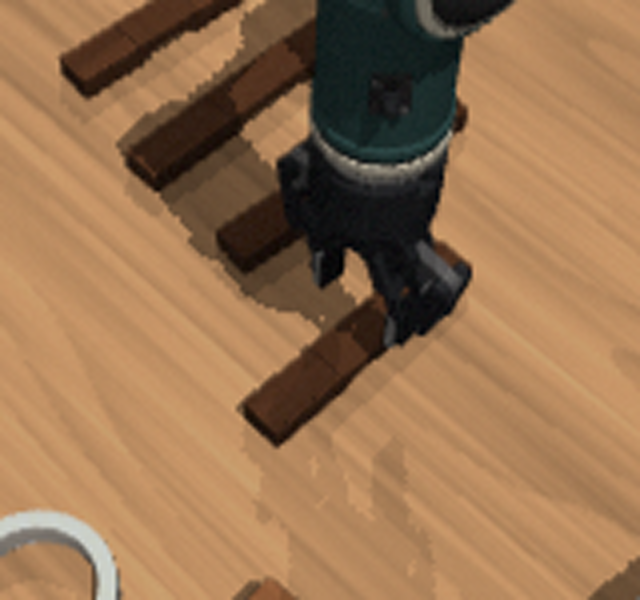

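The crop shows the jaws straddling the bar at about its middle, so I'll descend and grip.

```bash
python3 -m jog '[[0,-1,-15,0,55],[0,-1,-28,0,55],[0,-1,-37,0,55],[0,-1,-42,0,55],[0,-1,-42,0,45],[0,-1,-42,0,30],[0,-1,-42,0,24],[0,-1,-42,0,24],[0,-1,-42,0,24],[0,-1,-42,0,24]]' 60
```

```text
time: 3.9
tool_pos: [0.5805, -0.0762, 0.0298]
tcp_rot: [-1.571, 0.008, -0.009]
wrist_force: [0.9, -0.2, 2.6]
width: 0.359
```

```bash
python3 -m jog '[[0,0,8,0,24],[0,0,25,0,24],[0,5,50,-3,24],[-5,20,75,-11,24],[-15,50,90,-21,24],[-28,90,95,-31,24],[-45,135,95,-41,24],[-62,185,95,-51,24],[-77,230,95,-61,24],[-90,270,95,-70,24]]'
```

```text
time: 5.15
tool_pos: [0.4895, 0.1956, 0.1256]
tcp_rot: [-1.348, 0.959, -0.961]
wrist_force: [1.0, 0.4, -1.3]
width: 0.358
```

```bash
python3 -m jog '[[-5,20,0,-8,24],[-10,35,0,-14,24],[-11.5,41,0,-17.3,24],[-11.5,41,-5,-17.3,24],[-11.5,41,-15,-17.3,24],[-11.5,41,-22,-17.3,24],[-11.5,41,-25,-17.3,24],[-11.5,41,-25,-17.3,24],[-11.5,41,-25,-17.3,24],[-11.5,41,-25,-17.3,24]]'
python3 - <<'E'
from snap import *
o=snap("2");crop(o["scene"],"g2",300,460,170,340);crop(o["top"],"g2t",60,260,120,300,3)
E
```

```text
time: 6.4
tool_pos: [0.4789, 0.235, 0.0996]
tcp_rot: [-1.226, 1.182, -1.182]
wrist_force: [0.4, 0.0, -1.6]
width: 0.358
```

View pics/g2.png

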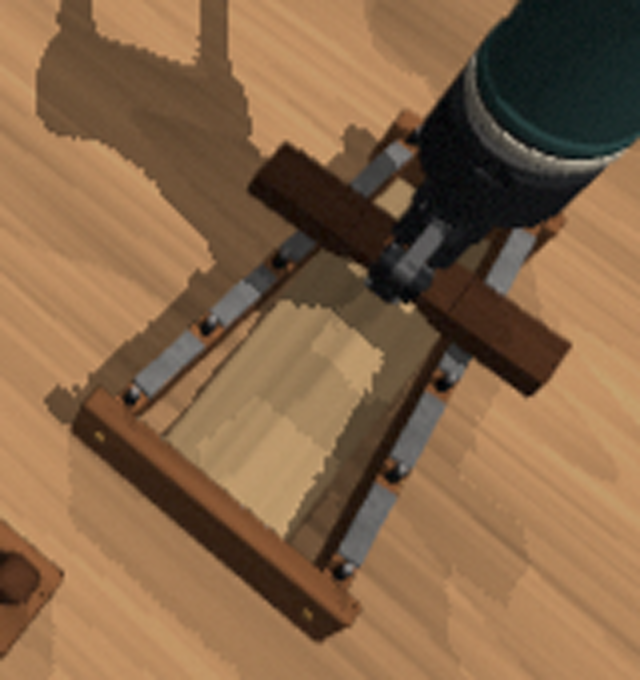

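View pics/g2t.png

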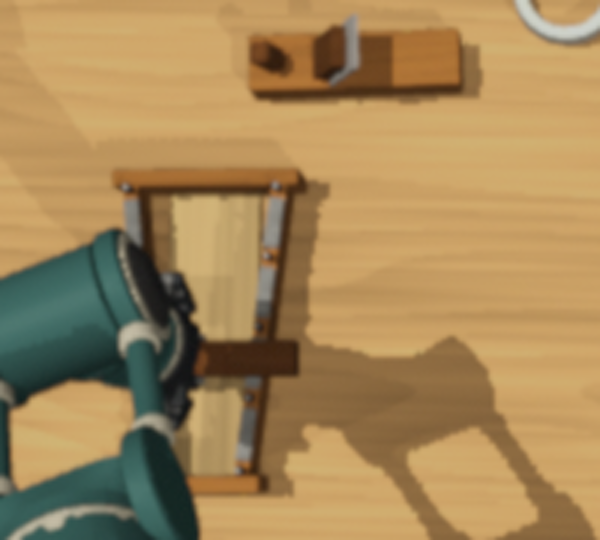

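```bash
python3 - <<'E'
from h import *
c=pickle.load(open("top2.pkl","rb"));print(ray(c,[[158.5,239.2],[128,240]],.092)*1000)
c=pickle.load(open("scene2.pkl","rb"))
# top-face end corners in scene: (370,205.5),(362.5,... )
print(ray(c,[[371,206],[442.5,256.5],[433,265],[363,214]],.092)*1000)
E
python3 -m jog '[[0,0,-4,0,24],[0,0,-8,0,24],[0,0,-12,0,24],[0,0,-15,0,24],[0,0,-15.5,0,24],[0,0,-15.5,0,24],[0,0,-15.5,0,34],[0,0,-15.5,0,40],[0,0,-15.5,0,44],[0,0,-15.5,0,44]]'
```

```text
[[482.0930151  140.24815302  92.        ]
 [478.09684486 220.38491109  92.        ]]
[[470.91709966 144.81843738  92.        ]
 [463.00712679 326.93141388  92.        ]
 [494.94104668 322.41763155  92.        ]
 [501.81628147 144.28071833  92.        ]]
time: 7.75
tool_pos: [0.4786, 0.2349, 0.0838]
tcp_rot: [-1.226, 1.182, -1.182]
wrist_force: [0.2, 0.5, -0.7]
width: 0.516
```

```bash
python3 -m jog '[[0,0,10,0,44],[0,0,30,0,44],[0,-5,55,0,44],[0,-25,70,-4,50],[0,-70,75,-14,55],[0,-130,75,-24,55],[0,-190,75,-34,55],[-1,-250,75,-44,55],[-2,-310,60,-54,55],[-2,-365,40,-64,55]]'
python3 - <<'E'
from snap import *
o=snap("3",("top",));crop(o["top"],"g3",80,240,150,300)
E
```

```text
time: 9.0
tool_pos: [0.4763, -0.1332, 0.1246]
tcp_rot: [-0.477, 1.951, -1.954]
wrist_force: [-0.3, 0.4, -0.6]
width: 0.645
```

View pics/g3.png

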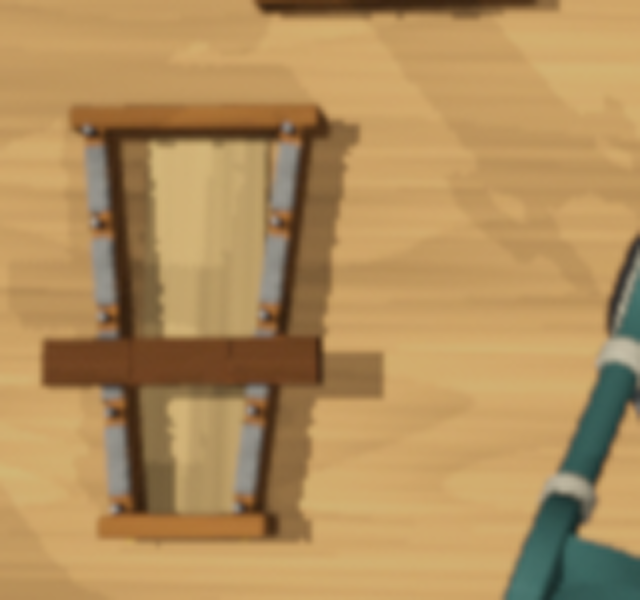

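The crop shows the 185 bar lying in place 3, between its pins, with even overhang.

```bash
python3 -m jog '[[0,-45,-5,-10,55],[-1,-90,-10,-20,55],[-2,-130,-20,-28.6,55],[-2,-147,-35,-28.6,55],[-2,-149.5,-55,-28.6,55],[-2,-149.5,-70,-28.6,55],[-2,-149.5,-82,-28.6,55],[-2,-149.5,-90,-28.6,55],[-2,-149.5,-94,-28.6,55],[-2,-149.5,-94,-28.6,55]]'
```

```text
time: 10.3
tool_pos: [0.4747, -0.2794, 0.0298]
tcp_rot: [-0.009, -2.217, 2.217]
wrist_force: [-0.6, 0.5, -1.1]
width: 0.648
```

```bash
python3 -m jog '[[0,0,0,0,40],[0,0,0,0,28],[0,0,0,0,24],[0,0,0,0,24],[0,0,8,0,24],[0,0,25,0,24],[0,5,50,3,24],[0,20,80,12,24],[0,50,100,22,24],[0,90,105,32,24]]' 60
```

```text
time: 11.55
tool_pos: [0.4759, -0.19, 0.1378]
tcp_rot: [-0.538, 1.904, -1.91]
wrist_force: [0.4, -0.1, -0.9]
width: 0.356
```

```bash
python3 -m jog '[[0,50,0,10,24],[2,105,0,20,24],[10,160,0,30,24],[25,215,0,40,24],[45,270,0,50,24],[70,325,0,58,24],[100,375,0,60.6,24],[122,412,0,60.6,24],[132,428,0,60.6,24],[132,428.7,-10,60.6,24]]'
```

```text
time: 12.8
tool_pos: [0.6075, 0.2398, 0.1258]
tcp_rot: [-1.225, 1.18, -1.182]
wrist_force: [0.2, 0.1, -1.0]
width: 0.357
```

```bash
python3 -m jog '[[0,0,-8,0,24],[0,0,-18,0,24],[0,0,-25,0,24],[0,0,-25,0,24],[0,0,-25,0,24],[0,0,-25,0,24],[0,0,-25,0,24],[0,0,-25,0,24],[0,0,-25,0,24],[0,0,-25,0,24]]'
python3 - <<'E'
from snap import *
o=snap("4");crop(o["scene"],"g4",280,440,190,350);crop(o["top"],"g4t",60,260,120,300,3)
E
```

```text
time: 14.05
tool_pos: [0.6065, 0.2391, 0.0998]
tcp_rot: [-1.226, 1.182, -1.182]
wrist_force: [0.0, -0.2, -0.4]
width: 0.353
```

View pics/g4.png

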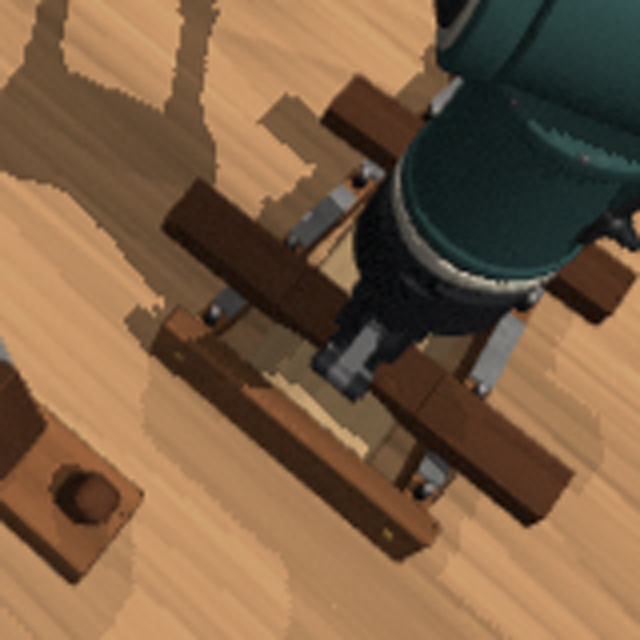

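View pics/g4t.png

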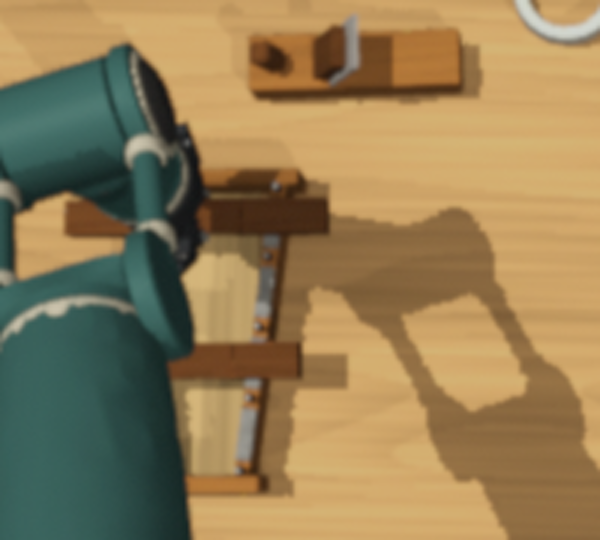

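The held 235 bar sits over place 1, with both ends visible in the top crop (about columns 82 and 169 of the full picture, row 192). I'll lower and release.

```bash
python3 - <<'E'
from h import *
c=pickle.load(open("top4.pkl","rb"));P=ray(c,[[81.7,192.5],[169.3,192]],.092)*1000;print(P.round(),P.mean(0))
E
python3 -m jog '[[0,0,-4,0,24],[0,0,-8,0,24],[0,0,-12,0,24],[0,0,-15,0,24],[0,0,-15.5,0,24],[0,0,-15.5,0,24],[0,0,-15.5,0,34],[0,0,-15.5,0,40],[0,0,-15.5,0,44],[0,0,-15.5,0,44]]'
```

```text
[[602. 352.  92.]
 [608. 118.  92.]] [605.1538636  235.26504224  92.        ]
time: 15.4
tool_pos: [0.6066, 0.2391, 0.0842]
tcp_rot: [-1.226, 1.182, -1.182]
wrist_force: [-0.2, 0.5, -0.9]
width: 0.517
```

```bash
python3 -m jog '[[0,0,10,0,44],[0,0,30,0,44],[0,-5,55,0,44],[-6,-25,72,-4,50],[-20,-70,75,-14,55],[-37,-130,75,-24,55],[-54,-190,75,-34,55],[-70,-250,75,-44,55],[-86,-310,70,-54,55],[-100,-360,55,-64,55]]'
```

```text
time: 16.65
tool_pos: [0.5077, -0.1235, 0.1424]
tcp_rot: [-0.476, 1.946, -1.952]
wrist_force: [0.3, -0.4, 0.9]
width: 0.647
```

```bash
python3 -m jog '[[-10,-35,-10,-10,55],[-15,-52,-20,-20,55],[-16.3,-56.5,-35,-29,55],[-16.3,-56.5,-55,-33.2,55],[-16.3,-56.5,-75,-33.2,55],[-16.3,-56.5,-90,-33.2,55],[-16.3,-56.5,-100,-33.2,55],[-16.3,-56.5,-107,-33.2,55],[-16.3,-56.5,-109.2,-33.2,55],[-16.3,-56.5,-109.2,-33.2,55]]'
python3 - <<'E'
from snap import *
o=snap("5",("scene",));crop(o["scene"],"g5",180,440,90,330,3)
E
```

```text
time: 17.9
tool_pos: [0.4905, -0.1774, 0.0303]
tcp_rot: [-0.097, -2.176, 2.176]
wrist_force: [0.3, 0.2, 0.4]
width: 0.644
```

View pics/g5.png

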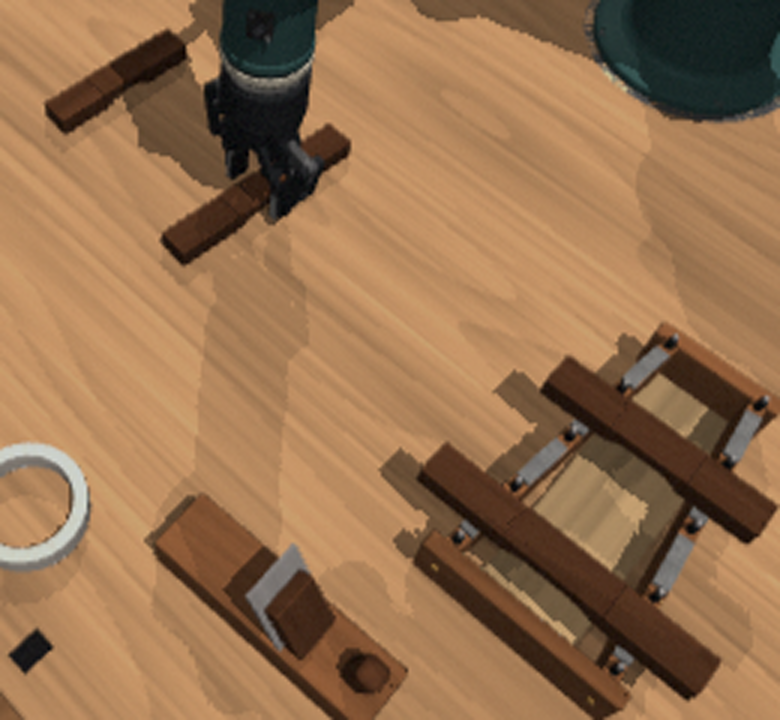

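The bars at places 1 and 3 lie flat, and the jaws straddle the 210 bar at its middle.

```bash
python3 -m jog '[[0,0,0,0,40],[0,0,0,0,28],[0,0,0,0,24],[0,0,0,0,24],[0,0,8,0,24],[0,0,25,0,24],[0,5,50,5,24],[0,20,80,15,24],[0,45,100,25,24],[0,80,105,35,24]]' 60
```

```text
time: 19.2
tool_pos: [0.4917, -0.0975, 0.1381]
tcp_rot: [-0.514, 1.921, -1.926]
wrist_force: [0.4, -0.6, -1.4]
width: 0.36
```

```bash
python3 -m jog '[[5,45,0,10,24],[12,90,0,20,24],[20,135,0,30,24],[28,180,0,40,24],[36,225,0,50,24],[44,270,0,58,24],[50,308,0,62.2,24],[52.7,330,0,62.2,24],[52.7,334.5,-8,62.2,24],[52.7,334.5,-18,62.2,24]]'
```

```text
time: 20.45
tool_pos: [0.5426, 0.2363, 0.1165]
tcp_rot: [-1.227, 1.183, -1.183]
wrist_force: [-0.2, -0.4, -2.1]
width: 0.357
```

```bash
python3 -m jog '[[0,0,-8,0,24],[0,0,-14,0,24],[0,0,-17,0,24],[0,0,-17,0,24],[0,0,-17,0,24],[0,0,-17,0,24],[0,0,-17,0,24],[0,0,-17,0,24],[0,0,-17,0,24],[0,0,-17,0,24]]'
python3 - <<'E'
from snap import *
o=snap("6");crop(o["scene"],"g6",280,460,180,350);crop(o["top"],"g6t",60,260,120,300,3)
E
```

```text
time: 21.7
tool_pos: [0.543, 0.2371, 0.1001]
tcp_rot: [-1.226, 1.182, -1.182]
wrist_force: [-0.6, 0.8, -1.3]
width: 0.357
```

View pics/g6.png

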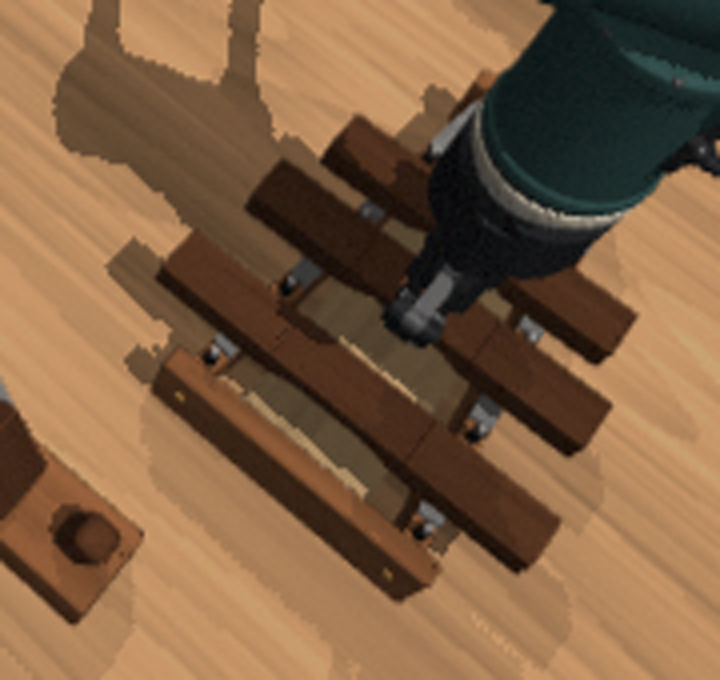

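View pics/g6t.png

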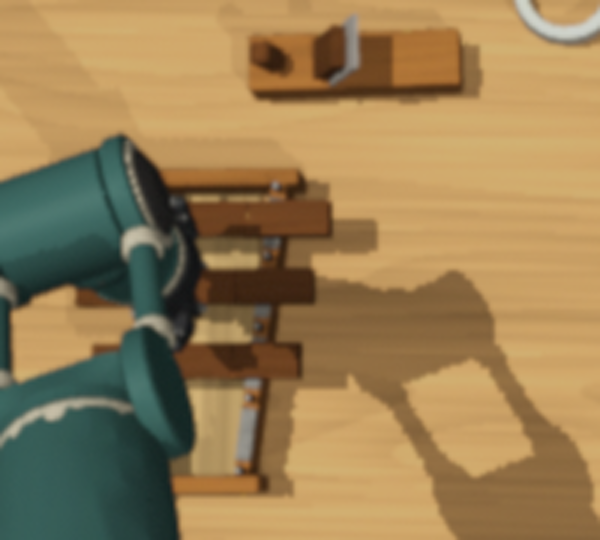

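The held 210 bar is parallel to its neighbours over place 2, with a clear gap on both sides. I'll lower and release, then go for the last bar.

```bash
python3 -m jog '[[0,0,-4,0,24],[0,0,-8,0,24],[0,0,-12,0,24],[0,0,-15,0,24],[0,0,-15.5,0,24],[0,0,-15.5,0,24],[0,0,-15.5,0,34],[0,0,-15.5,0,40],[0,0,-15.5,0,44],[0,0,-15.5,0,44]]'
```

```text
time: 23.05
tool_pos: [0.543, 0.2371, 0.0846]
tcp_rot: [-1.226, 1.182, -1.182]
wrist_force: [-0.1, -0.1, -0.2]
width: 0.513
```

```bash
python3 -m jog '[[0,0,10,0,44],[0,0,30,0,44],[0,-5,55,0,44],[-3,-25,72,-4,50],[-8,-70,75,-14,55],[-15,-130,75,-24,55],[-20,-190,75,-34,55],[-25,-250,75,-44,55],[-30,-310,75,-54,55],[-35,-368,75,-64,55]]'
```

```text
time: 24.3
tool_pos: [0.5084, -0.1331, 0.1618]
tcp_rot: [-0.479, 1.948, -1.951]
wrist_force: [-0.1, 0.3, 0.6]
width: 0.646
```

```bash
python3 -m jog '[[-4,-58,0,-10,55],[-8,-116,-5,-20,55],[-12,-172,-10,-28,55],[-15,-220,-20,-31.3,55],[-17,-245,-35,-31.3,55],[-17,-247,-55,-31.3,55],[-17,-247,-75,-31.3,55],[-17,-247,-95,-31.3,55],[-17,-247,-105,-31.3,55],[-17,-247,-105,-31.3,55]]'
python3 - <<'E'
from snap import *
o=snap("7",("scene",));crop(o["scene"],"g7",130,440,50,300,2.5)
E
```

```text
time: 25.55
tool_pos: [0.4905, -0.3766, 0.0533]
tcp_rot: [-0.058, -2.194, 2.191]
wrist_force: [0.6, -0.4, 0.2]
width: 0.647
```

View pics/g7.png

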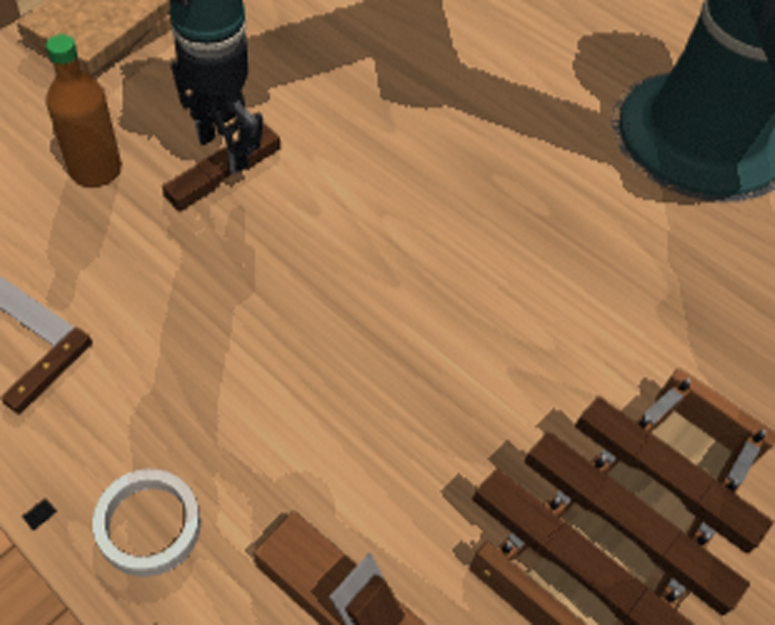

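Three bars are lying in place. The jaws straddle the 160 bar, well clear of the bottle.

```bash
python3 -m jog '[[0,0,-10,0,55],[0,0,-19,0,55],[0,0,-24,0,55],[0,0,-24,0,40],[0,0,-24,0,28],[0,0,-24,0,24],[0,0,-24,0,24],[0,0,-18,0,24],[0,0,0,0,24],[0,5,25,0,24]]' 60
```

```text
time: 26.85
tool_pos: [0.4908, -0.3729, 0.0806]
tcp_rot: [-0.061, -2.193, 2.192]
wrist_force: [0.3, -0.9, -1.2]
width: 0.358
```

```bash
python3 -m jog '[[0,15,25,2,24],[-3,45,45,9,24],[-8,90,55,19,24],[-14,140,55,29,24],[-20,195,55,39,24],[-27,250,55,49,24],[-34,305,55,59,24],[-41,360,55,69,24],[-48,415,55,79,24],[-55,465,55,88,24]]'
```

```text
time: 28.1
tool_pos: [0.4362, 0.094, 0.1363]
tcp_rot: [-1.165, 1.27, -1.273]
wrist_force: [1.1, -1.3, -0.6]
width: 0.353
```

```bash
python3 -m jog '[[-7,50,0,5,24],[-14,95,0,7.3,24],[-19,125,0,7.3,24],[-20.6,139,0,7.3,24],[-20.6,140.6,-8,7.3,24],[-20.6,140.6,-20,7.3,24],[-20.6,140.6,-30,7.3,24],[-20.6,140.6,-35,7.3,24],[-20.6,140.6,-35,7.3,24],[-20.6,140.6,-35,7.3,24]]'
python3 - <<'E'
from snap import *
o=snap("8");crop(o["scene"],"g8",280,460,180,350);crop(o["top"],"g8t",60,260,120,300,3)
E
```

```text
time: 29.35
tool_pos: [0.4157, 0.2327, 0.0998]
tcp_rot: [-1.226, 1.182, -1.183]
wrist_force: [-0.1, -0.1, -1.6]
width: 0.362
```

View pics/g8.png

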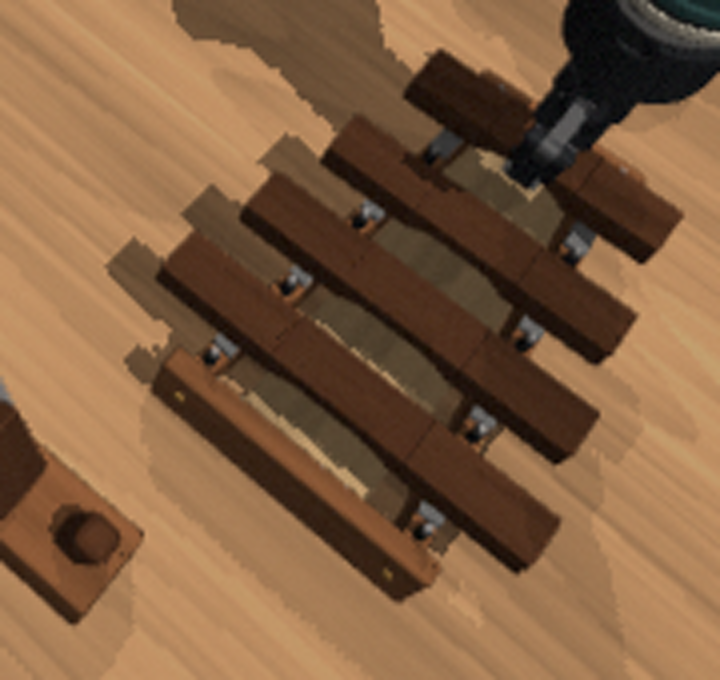

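View pics/g8t.png

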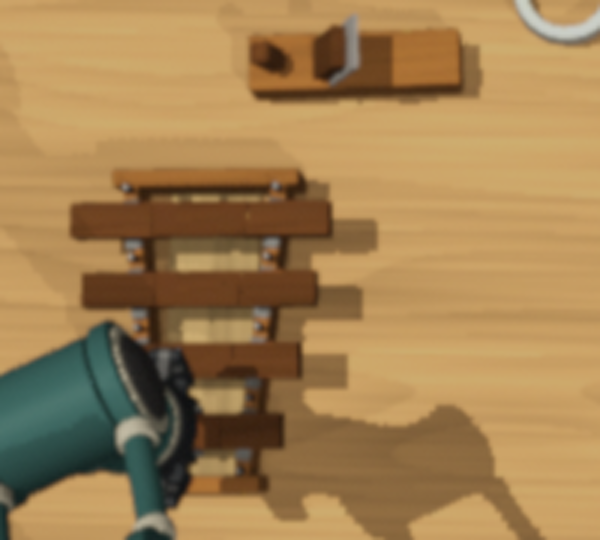

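The held 160 bar is over place 4 and parallel to the other three. I'll lower, release, then lift straight up and away toward the robot's right.

```bash
python3 -m jog '[[0,0,-4,0,24],[0,0,-8,0,24],[0,0,-12,0,24],[0,0,-15,0,24],[0,0,-15.5,0,24],[0,0,-15.5,0,24],[0,0,-15.5,0,34],[0,0,-15.5,0,40],[0,0,-15.5,0,44],[0,0,-15.5,0,44]]'
```

```text
time: 30.7
tool_pos: [0.4154, 0.2327, 0.084]
tcp_rot: [-1.226, 1.182, -1.182]
wrist_force: [-0.1, 0.4, 0.2]
width: 0.515
```

```bash
python3 -m jog '[[0,0,10,0,44],[0,0,30,0,44],[0,-5,60,0,44],[3,-30,90,0,44],[6,-80,100,0,44],[10,-140,100,0,44],[15,-200,100,0,44],[20,-260,100,0,44],[25,-320,100,0,44],[25,-350,100,0,44]]'
python3 - <<'E'
from snap import *
from meas import bars
o=snap("9");c=o["top"]
for b in bars(c,.076,(70,190,182,282)):print(*b)
crop(o["scene"],"g9",280,460,180,350);crop(c,"g9t",70,190,160,290,4)
for n in("top","scene"):
    a=pickle.load(open(n+"0.pkl","rb"))["pixels"].astype(int);b=o[n]["pixels"].astype(int)
    d=abs(a-b).sum(2)
    print(n,"bottle",d[185:220,375:420].mean() if n=="top" else d[62:125,145:180].mean(),"plane",d[122:155,140:218].mean() if n=="top" else d[255:330,230:315].mean())
E
```

```text
time: 31.95
tool_pos: [0.4407, -0.1202, 0.1852]
tcp_rot: [-1.225, 1.182, -1.186]
wrist_force: [0.4, 0.1, 0.3]
width: 0.513
[84, 182, 87, 66, 2909] [550.5 232.6] rect [548.3 234.1] [175.8 233.9] L,W by var [183.  212.8] ang(x) 91.1
[95, 249, 61, 23, 750] [418.9 227.1] rect [426.4 228.7] [ 57.7 159.6] L,W by var [ 40.5 161.3] ang(x) 92.0
top bottle 15.454603174603175 plane 15.360916860916861
scene bottle 16.146938775510204 plane 18.911843137254902
```

View pics/g9.png

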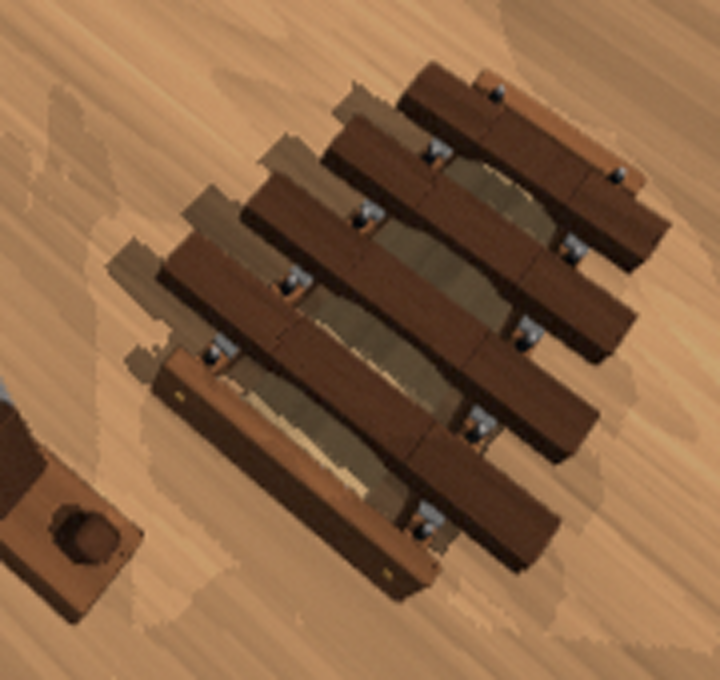

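View pics/g9t.png

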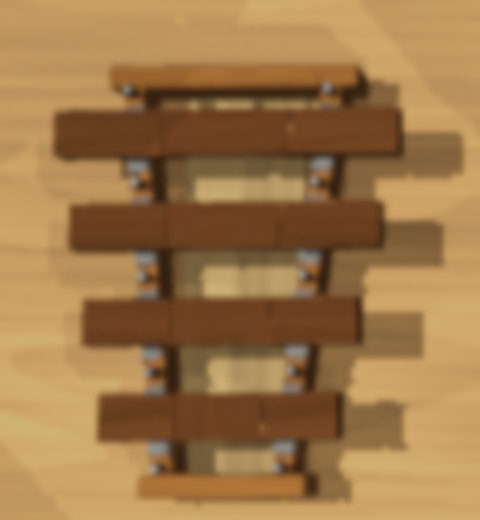

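All four bars lie across the rails between the pins, in order of length. The automatic mask merged the bars with the rails, so I'll check their centres from the crop's top-face ends.

Run:
```python
from h import *
from workcell import bot
c=pickle.load(open("top9.pkl","rb"))
P=[(606.8,239.3),(543.2,237.1),(478.9,234.9),(415.4,232.7)]
for e,p in zip([((54,132),(400,130)),((69,226),(381,223)),((83,321),(359,319)),((98,416),(339,416))],P):
    q=ray(c,np.array(e)/4+[[69.6,159.6]],.076)[:,:2]*1000
    d=q[0]-q[1];print("len",np.linalg.norm(d).round(1),"err",(q.mean(0)-p).round(1),"ang",np.degrees(np.arctan2(d[1],d[0])).round(1))
s=bot.read_state();print(s["time"],np.abs(s["joint_vel"]).max(),s["wrist_force"])
```

```text
len 234.3 err [ 0.8 -2.2] ang 91.6
len 209.6 err [ 0.9 -2.7] ang 91.9
len 183.9 err [ 1.2 -2. ] ang 91.8
len 159.4 err [ 1.5 -2.3] ang 91.4
32.05 0.05641548397350045 [0.0710246  1.25759509 0.2574524 ]
```

All four are within 3 mm and 1° of their places. I'll let the arm settle for one call and hand in.

```bash
python3 -m jog '[[0,0,0,0,44],[0,0,0,0,44],[0,0,0,0,44],[0,0,0,0,44],[0,0,0,0,44],[0,0,0,0,44],[0,0,0,0,44],[0,0,0,0,44],[0,0,0,0,44],[0,0,0,0,44]]' && python3 -c "
from workcell import bot
print(bot.finish_job())"
```

```text
time: 33.3
tool_pos: [0.4404, -0.1173, 0.1841]
tcp_rot: [-1.226, 1.182, -1.182]
wrist_force: [-0.1, 0.7, -0.9]
width: 0.515
the job is handed in; nothing more can be done
None
```

I fitted all four bars to the frame in order of length, longest at the wide end, and handed the job in at about 33 s. I lowered each bar onto its felt before opening the fingers a little. The robot was clear of everything at the end.

- **Bar positions:** in the last pictures each bar lies flat between its pins, within about 3 mm of the middle of its place and about 1° of the rail-to-rail direction. The bar lengths measured there (234, 210, 184 and 159 mm) match the expected order.
- **Check that failed:** the automatic colour mask merged the bars with the rails, so these figures come from bar ends I read by eye in the top view. I judged flatness only by eye.
- **Bottle and plane:** the arm stayed clear of both. Comparing the first and last pictures showed only small differences around them, but I did not measure their positions again.

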